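# Fold the carpenter's rule and put it away

### The arm

A 6-joint arm with a two-finger parallel gripper is mounted at the origin on the work surface. World frame = base frame: x ahead of the robot, y to its left, z up, the work surface at z = 0. Lengths are in m, angles in rad, forces in N, time in s.
With the tool pointing down it reaches from about 0.375 to 0.975 m from the base axis. Payload 3.8 kg.
Tool frame: the origin (TCP) lies between the finger pads; the fingertips stand 17 mm ahead of it and the grasp point (between the pads) lies 2 mm behind it (arm.tcp_to_tips is the distance from the TCP to the fingertips, in m); z points along the fingers, y is the line along which they close (so a half turn about z gives the same grasp; the last joint's range is limited). The gripper opens to 85 mm and grips with 20 to 120 N. Pads are 22 mm wide; open, the fingers measure 114 mm over their backs; the gripper's body (76 mm by 85 mm) begins 54 mm behind the grasp point. The pads swing forward as they close: fully open they stand 13 mm farther back than shut.
Start: joints at [1.138, 0.264, 1.604, -0, 1.274, -0.037], TCP at [0.26, 0.623, 0.248] pointing down, gripper open.
Joint ranges: [-2.63, 2.63], [-0.94, 2.18], [0.31, 2.57], [-1.31, 4.45], [0, 2.66], [-2.55, 2.55]. Speed limits (rad/s): [2.57, 2.57, 3.14, 3.14, 3.14, 3.14].

### API

Orientations are given as a unit quaternion [w, x, y, z].
In Python, from cell import arm gives the robot as it stands.
- The arm moves only by the shell command python3 -m creep 'ROWS' [FORCE]. ROWS is JSON, a list of rows, each an object with "turn": the turn, a rotation vector about the tool's x, y, z in rad, a list of three; "delta_pos": the shift along the tool's x, y, z in m, a list of three; "jaw": the finger opening in m, from 0 to 0.0854. In form: [{"turn": [rx, ry, rz], "delta_pos": [dx, dy, dz], "jaw": jaw}, ...]. A call has 1 to 12 rows; each row is the pose to reach, as a shift and turn from the pose commanded when the call began, along the tool's axes at that moment; what a row does not reach only later rows make up. A row lasts 1/12 s, in which the tool goes at most 41.7 mm and 7.16 degrees, less where a joint would pass 70% of its speed; a pose out of reach is approached as far as the arm can. A call with a gripper value outside its range is refused whole. The fingers move at their own pace and stop on an object; FORCE is the grip in N (left out, the last holds). Time passes only in rows, so rows that repeat a pose let the fingers close. It gives the time, the measured TCP pose, the force, the opening and the grip force at its end, in the units of the state.
- arm.get_obs(): the state, without advancing time (a new reading comes with each control period).
- arm.get_image(name): name is "side" or "top" or "wrist"; returns the picture (400x640x3 uint8, red, green, blue); there is no depth.
- arm.calibration(name): a dict with "vfov" (degrees; the focal length in pixels is half the picture's height over the tangent of half this angle, whatever the lens; pixels are square), "cx", "cy" (the principal point, pixels), "k1" (the pictures are not rectified: a ray, as slopes to the right and down, at radius r is drawn at 1 + k1 r^2 times it, then the intrinsics apply), "position" and "attitude" of the camera in the world. Camera axes: x right, y up, looking along -z (the intrinsics and any distortion apply to the point x, -y, -z); pixel columns grow to the right and rows downward; lengths in m; the calibration is good to about 2 mm. A picture is of the moment at which its call begins: read the wrist's pose just before it. calibration takes no time and is no camera call; for the wrist camera it gives the pose at the moment of the call.
- arm.hand_in(): hands the job in; it is judged then, once.
The state is a dict: "time_s": time; "joints": joint angles; "dq": joint speeds; "joint_efforts": joint torques, N m; "position": TCP position; "eef_rot": TCP orientation; "force": force on the tool from outside, world axes, zero at the start; "moment": the same for the moment, N m; "opening": opening from 0.0 (shut) to 1.0 (fully open); "gripper_force": force on a finger pad.
Only numpy, scipy, OpenCV 4.12 (cv2) and the standard library are available. Lean on these libraries where they do the work, as an engineer would, in place of code of your own. Each camera call takes 0.05 s, during which the arm holds its last target. There are 200 camera calls.

### The job

Fold up the three-leaf rule lying open on the bench: first fold the red-ended tip leaf fully against the middle leaf while the middle leaf still stands well open from the base leaf, then swing that pair fully home against the silver-grey base leaf, on the bench. Then set the folded rule down flat in the green-lined tray (put it down, do not drop it), and let go, with the rule still fully folded and the sanding block, offcut, tin and tray of tools around it left where they are.

Things in the scene. Friction and masses are not known exactly. Their poses are not given: they have to be found in the camera images.
- middle (a joint): Angle in rad between the base leaf and the middle leaf of the loose folding rule: 0 = opened in line, 3.14 = fully folded (stop). Starts at 1.2 to 1.9. It turns about a vertical pin (point base_hinge), has light friction (about 0.004 N m) and stays where it is left. Positive = middle leaf turns anticlockwise seen from above.
- tip (a joint): Angle in rad between the middle leaf and the tip leaf: 0 = in line, 3.14 = fully folded (stop), same sense, friction and behaviour as joint middle, about point tip_hinge. Starts at 0.8 to 1.6.
- base_leaf (a point): Centre of the base leaf (half-way up), silver-grey aluminium with brass ends and a small green level vial; 156 x 18 x 14 mm, about 170 g, lies loose on the bench and tends to stay there by its weight. x along the leaf towards the base hinge (leaf spans x -70 to +86 mm), y towards the side on which the other leaves fold, z up.
- base_hinge (a point): Brass hinge pin (half-way up) joining base and middle leaf; at (78, 19, 0) mm from base_leaf in base_leaf axes. Axes as base_leaf.
- folded_centre (a point): Point fixed to the base leaf, (0, 19, 0) mm from base_leaf: the centre across the bundle once everything is folded. Half-way up, 7 mm above the underside. Axes as base_leaf.
- middle_leaf (a point): Centre of the middle leaf (half-way up), yellow wood with black tick marks; 152 x 18 x 14 mm, 50 g. x along the leaf, away from the base hinge; y towards the side on which the tip leaf folds and towards which it itself swings to close (outer face at y = -9 mm). base_hinge is at (-80, 19) mm, tip_hinge at (70, 9.5) mm in these axes.
- tip_hinge (a point): Hinge pin (half-way up) joining middle and tip leaf; axes as middle_leaf.
- tip_leaf (a point): Centre of the tip leaf (half-way up), yellow with ticks and a red end; 112 x 18 x 14 mm, 30 g. x along the leaf away from tip_hinge, y towards the side to which it swings to close (outer face at y = -9 mm). tip_hinge is at (-56, 9.5) mm in these axes.
- tray_floor (a point): Centre of the inner floor of the green-lined fixed plywood tray, 6 mm above the bench; x along its length. Inside 250 x 150 mm, walls 6 mm thick, rim 32 mm above the bench. It stands on either side of the rule; the grey-lined twin on the other side holds tools.
- sanding_block: Loose cork sanding block, 70 x 42 x 26 mm, origin under its centre, close beside the outer side of the base leaf. Leave it alone.
- offcut: Loose pale wood offcut, 62 x 36 x 30 mm, origin under its centre, close beside the outer side of the base leaf. Leave it alone.
- chisel: Loose chisel, 210 mm long, in the grey tray. Leave it alone.
- file: Loose file, 215 mm long, in the grey tray. Leave it alone.
- wax_tin: Loose round tin, 60 mm diameter, 40 mm tall, beyond the sanding block and the offcut. Leave it alone.
- rule: The loose folding rule as a whole; its origin is a point in the air of the elbow, at (20, 85, -7) mm from point base_leaf: use the points. Fully folded it is 164 mm long (x -78 to +86 mm in base_leaf axes), 56 mm wide, 14 mm thick; across it, at 19 mm pitch: base, tip, middle leaf (the tip leaf is sandwiched).

How it is judged:
By the outcome, as a careful person would: the job done as asked, in the order asked, and still so for the second after the job is handed in, with the robot touching nothing.
It also fails if it takes over 72 s, if anything falls off the work surface, if the arm or the gripper's body presses on something with over 40 N, if the wrist force passes 120 N, or if a joint passes its speed limit or range.

## Working session

There is one attempt and no reset: what is moved stays moved. The work goes in short steps, Python scripts to look and compute and a shell command to move; the robot and the scene stay as the last step left them, time stands still between calls to the robot, and variables do not carry over. Pictures are saved under pics/ and viewed, at most 10 in all, crops included, and the job is handed in when it is done.

```bash
mkdir -p pics; ls; cat > h.py <<'E'
import numpy as np,cv2
from cell import arm
from scipy.spatial.transform import Rotation as R
def rot(q): return R.from_quat([q[1],q[2],q[3],q[0]]).as_matrix()
def rays(cal,uv,hw=(400,640)):
    f=hw[0]/2/np.tan(np.radians(cal['vfov'])/2)
    K=np.array([[f,0,cal['cx']],[0,f,cal['cy']],[0,0,1]])
    p=cv2.undistortPoints(np.array(uv,float).reshape(-1,1,2),K,np.array([cal['k1'],0,0,0.])).reshape(-1,2)
    d=np.c_[p[:,0],-p[:,1],-np.ones(len(p))]
    return np.array(cal['position']),d@rot(cal['attitude']).T
def onplane(cal,uv,z):
    o,d=rays(cal,uv); return o+d*((z-o[2])/d[:,2])[:,None]
def cross(c1,uv1,c2,uv2):
    o1,d1=rays(c1,[uv1]);o2,d2=rays(c2,[uv2])
    t=np.linalg.lstsq(np.c_[d1[0],-d2[0]],o2-o1,rcond=None)[0]
    a=o1+t[0]*d1[0];b=o2+t[1]*d2[0]
    return (a+b)/2,np.linalg.norm(a-b)
def snap(cam,name):
    cal=arm.calibration(cam); im=arm.get_image(cam)
    cv2.imwrite(f'pics/{name}.png',im[:,:,::-1]); return cal,im
E
python3 - <<'E'
from h import *
for c in('top','side'):
    cal,im=snap(c,c+'0'); print(c,cal)
a=cv2.imread('pics/top0.png');b=cv2.imread('pics/side0.png')
print(arm.get_obs())
E
```

```text
pics
top {'vfov': 53.69286622866862, 'cx': 318.958162657033, 'cy': 198.91580548865173, 'k1': -0.03581549747016514, 'position': array([0.40896807, 0.01714855, 1.04579993]), 'attitude': array([-0.7006405 , -0.06697092,  0.06649869,  0.70724516])}
side {'vfov': 50.0744036468449, 'cx': 320.6520754235973, 'cy': 197.41924268482856, 'k1': -0.030052216614648356, 'position': array([0.39391905, 0.78043658, 0.58854332]), 'attitude': array([-0.11702371, -0.06759155,  0.46516753,  0.87484628])}
{'time_s': 0.1, 'joints': array([ 1.13814974e+00,  2.64673007e-01,  1.60523446e+00,  3.24479479e-05,
        1.27371951e+00, -3.68981799e-02]), 'dq': array([-1.15066067e-05, -3.17095404e-03, -1.94596555e-03, -4.97103092e-04,
       -8.69654630e-04,  8.73872988e-04]), 'joint_efforts': array([ 3.47515806e-04, -5.16707289e+01, -3.68588519e+01, -4.09121492e-05,
        6.23050568e-03,  3.19389528e-06]), 'position': array([0.2599389 , 0.62226034, 0.24709135]), 'eef_rot': array([-2.51696691e-04,  1.96590033e-01,  9.80485249e-01, -9.85650045e-04]), 'force': array([-0.3378371 , -0.47229583, -0.34579599]), 'moment': array([-0.0242083 , -0.01413443, -0.04716458]), 'gripper_force': 0.0, 'opening': 1.0000552250091206}
```

View pics/top0.png

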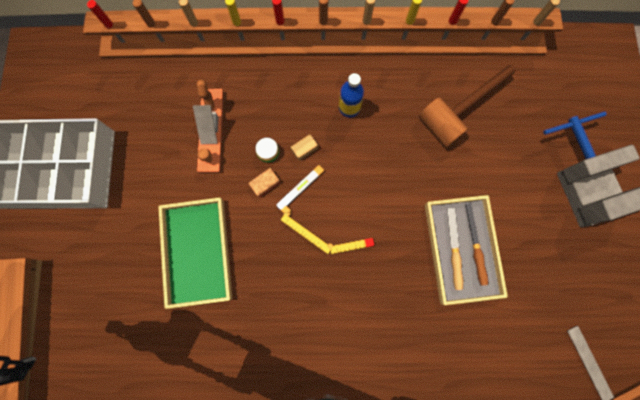

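View pics/side0.png

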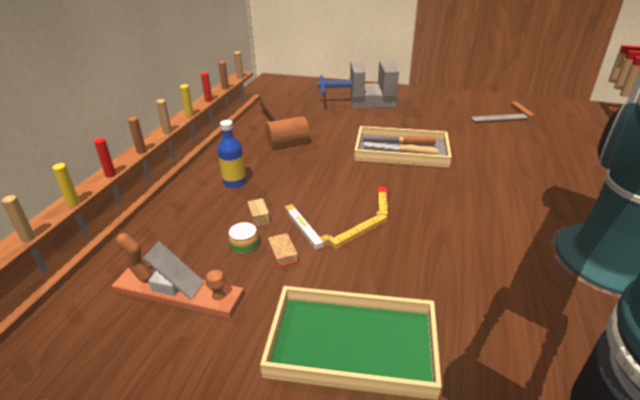

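The top view shows the rule's base leaf from (321,169) to (282,208), the elbow at (287,211), the tip hinge at (331,250) and the red end at (370,243). The green tray is at (195,252), and the block (264,182) and offcut (305,147) sit beside the base leaf. The side view shows the same layout.

```bash
python3 - <<'E'
from h import *
C={};I={}
for c in('top','side'):
    C[c]=arm.calibration(c); I[c]=cv2.imread(f'pics/{c}0.png')
def mask(im,lo,hi): return cv2.inRange(cv2.cvtColor(im,cv2.COLOR_BGR2HSV),lo,hi)
t=C['top']
pts={'base far':(321,169),'base hinge end':(282,207),'hinge':(287,211),'tiphinge':(331,250),'red':(370,243),'block':(264,182),'offcut':(305,147),'tin':(267,149)}
for k,p in pts.items(): print(k,onplane(t,[p],0.014 if k not in('block','offcut','tin') else .028)[0].round(3))
r={}
for c in C:
    m=mask(I[c],(45,120,40),(75,255,255)); n,l,s,ce=cv2.connectedComponentsWithStats(m)
    i=1+np.argmax(s[1:,4]); q,_=cv2.findContours((l==i).astype(np.uint8),0,2)
    r[c]=(ce[i],cv2.boxPoints(cv2.minAreaRect(q[0]))); print(c,s[i],ce[i].round(1))
    m=mask(I[c],(0,180,120),(6,255,255)); n,l,s,ce=cv2.connectedComponentsWithStats(m)
    print([(a.round(1),b[4]) for a,b in zip(ce,s)][1:])
print(onplane(t,r['top'][1],.006).round(3),onplane(t,[r['top'][0]],.006))
w=arm.calibration('wrist');o=arm.get_obs()
print(w['position'],rot(w['attitude']),o['position'],'\n',rot(o['eef_rot']).round(3),arm.tcp_to_tips, w['vfov'])
E
```

```text
base far [0.689 0.011 0.014]
base hinge end [0.586 0.115 0.014]
hinge [0.575 0.102 0.014]
tiphinge [ 0.471 -0.013  0.014]
red [ 0.488 -0.115  0.014]
block [0.651 0.162 0.028]
offcut [0.746 0.053 0.028]
tin [0.742 0.155 0.028]
top [ 166  203   59  100 4908] [194.5 253.1]
[(array([91.3,  3.8]), np.int32(61)), (array([275.9,   1.8]), np.int32(40)), (array([462.9,   1.5]), np.int32(36)), (array([457.,   4.]), np.int32(1)), (array([273.,   7.]), np.int32(1)), (array([451.8,  14.1]), np.int32(16)), (array([274.,  10.]), np.int32(3)), (array([282.,  11.]), np.int32(1)), (array([275.,  16.]), np.int32(3)), (array([107.,  16.]), np.int32(1)), (array([276.,  20.]), np.int32(1)), (array([369.4, 242.1]), np.int32(77))]
side [ 272  301  159   79 9412] [354.4 339.9]
[(array([630.3,  46.7]), np.int32(21)), (array([634.3,  55.4]), np.int32(129)), (array([206.1,  87.1]), np.int32(151)), (array([103.7, 156.6]), np.int32(333)), (array([111. , 162.5]), np.int32(2)), (array([112. , 165.5]), np.int32(2)), (array([113.5, 168.5]), np.int32(2)), (array([382. , 188.8]), np.int32(39)), (array([289.9, 263.9]), np.int32(21)), (array([279. , 266.4]), np.int32(8))]
[[0.59  0.434 0.006]
 [0.6   0.291 0.006]
 [0.351 0.261 0.006]
 [0.34  0.399 0.006]] [[0.46630846 0.34465513 0.006     ]]
[0.18361663 0.65637829 0.37232337] [[ 0.38616066 -0.87269956 -0.29878993]
 [ 0.92242755  0.36438686  0.1278657 ]
 [-0.00271321 -0.32498876  0.94571399]] [0.2599389  0.62226034 0.24709135] 
 [[-0.923  0.386 -0.001]
 [ 0.386  0.923 -0.002]
 [ 0.    -0.002 -1.   ]] 0.017 62.81154699236378
```

```bash
python3 -m creep '[{"turn":[0,0,0.16],"delta_pos":[-0.042,-0.03,0],"jaw":0.03},{"turn":[0,0,0.32],"delta_pos":[-0.085,-0.06,0],"jaw":0.0},{"turn":[0,0,0.48],"delta_pos":[-0.127,-0.09,0],"jaw":0.0},{"turn":[0,0,0.64],"delta_pos":[-0.17,-0.12,0],"jaw":0.0},{"turn":[0,0,0.8],"delta_pos":[-0.21,-0.15,0],"jaw":0.0},{"turn":[0,0,0.96],"delta_pos":[-0.254,-0.18,0],"jaw":0.0},{"turn":[0,0,1.12],"delta_pos":[-0.3,-0.21,0],"jaw":0.0},{"turn":[0,0,1.28],"delta_pos":[-0.34,-0.24,0],"jaw":0.0},{"turn":[0,0,1.44],"delta_pos":[-0.38,-0.27,0],"jaw":0.0},{"turn":[0,0,1.6],"delta_pos":[-0.42,-0.3,0],"jaw":0.0},{"turn":[0,0,1.76],"delta_pos":[-0.46,-0.33,0],"jaw":0.0},{"turn":[0,0,1.91],"delta_pos":[-0.5,-0.355,0],"jaw":0.0}]'
python3 - <<'E'
from h import *
o=arm.get_obs();print(o['position'],rot(o['eef_rot']).round(3),o['joints'].round(2))
E
```

```text
time_s: 1.1
position: [0.5245, 0.1962, 0.2479]
eef_rot: [-0.0, 0.814, 0.581, -0.0]
force: [1.1, 0.1, -0.1]
opening: -0.001
gripper_force: 0.0
[0.52454419 0.19621474 0.24792561] [[ 0.325  0.946 -0.001]
 [ 0.946 -0.325 -0.   ]
 [-0.    -0.001 -1.   ]] [0.31 0.05 1.85 0.   1.24 0.64]
```

```bash
cat > sv.py <<'E'
import sys,pickle
from h import *
n=sys.argv[1]
cal,im=snap('wrist',n); pickle.dump(cal,open(f'pics/{n}.pkl','wb'))
o=arm.get_obs(); print(o['time_s'],o['position'].round(4),rot(o['eef_rot'])[:2,:2].round(3).tolist(),o['joints'].round(2))
E
python3 sv.py wA && python3 -m creep '[{"turn":[0,0,0.12],"delta_pos":[-0.02,0.025,0],"jaw":0.0},{"turn":[0,0,0.24],"delta_pos":[-0.04,0.05,0],"jaw":0.0},{"turn":[0,0,0.34],"delta_pos":[-0.06,0.075,0],"jaw":0.0},{"turn":[0,0,0.4],"delta_pos":[-0.073,0.094,0],"jaw":0.0},{"turn":[0,0,0.4],"delta_pos":[-0.073,0.094,0],"jaw":0.0},{"turn":[0,0,0.4],"delta_pos":[-0.073,0.094,0],"jaw":0.0},{"turn":[0,0,0.4],"delta_pos":[-0.073,0.094,0],"jaw":0.0}]' && python3 sv.py wB
python3 -c "
import cv2,numpy as np
a=cv2.imread('pics/wA.png');b=cv2.imread('pics/wB.png')
cv2.imwrite('pics/wAB.png',np.vstack([cv2.resize(a,(480,300)),cv2.resize(b,(480,300))]))"
```

```text
1.15 [0.5286 0.1899 0.248 ] [[0.334, 0.943], [0.943, -0.334]] [ 0.3   0.05  1.85 -0.01  1.24  0.65]
time_s: 1.73
position: [0.5895, 0.0994, 0.2477]
eef_rot: [-0.0, 0.912, 0.411, -0.001]
force: [0.2, 0.5, 0.4]
opening: -0.004
gripper_force: 0.0
1.7833 [0.5893 0.0999 0.2478] [[0.662, 0.749], [0.749, -0.662]] [0.13 0.12 1.77 0.   1.25 0.85]
```

View pics/wB.png

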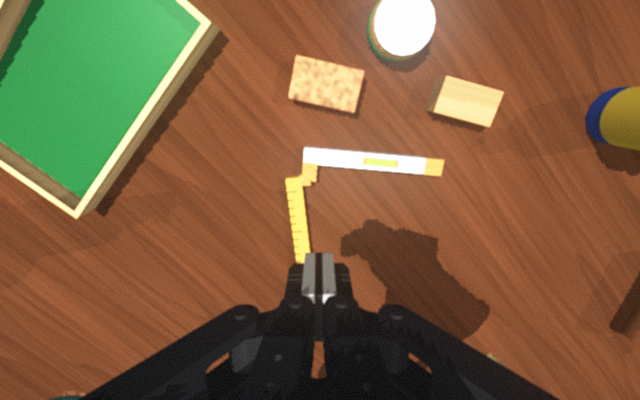

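wB shows the base leaf from (303,155) to (443,168), with the brass elbow at (309,173). The middle leaf runs down from (293,180) to (302,262), where the gripper hides it. The block is at (327,84), the offcut at (467,102), and the tray corner at (78,213).

```bash
cat > m.py <<'E'
import pickle,sys
from h import *
def load(n): return pickle.load(open(f'pics/{n}.pkl','rb')),cv2.imread(f'pics/{n}.png')
def comp(im,lo,hi,n=3,amin=60):
    m=cv2.inRange(cv2.cvtColor(im,cv2.COLOR_BGR2HSV),lo,hi)
    k,l,s,ce=cv2.connectedComponentsWithStats(m)
    out=[]
    for i in sorted(range(1,k),key=lambda i:-s[i,4])[:n]:
        if s[i,4]<amin: continue
        q,_=cv2.findContours((l==i).astype(np.uint8),0,2)
        out.append((int(s[i,4]),ce[i].round(1),cv2.boxPoints(cv2.minAreaRect(q[0])).round(1)))
    return out
E
python3 - <<'E'
from m import *
for n in('wA','wB'):
    c,im=load(n)
    print(n)
    for nm,lo,hi in(('silver',(0,0,150),(179,45,255)),('yellow',(18,110,150),(32,255,255)),('red',(0,180,110),(7,255,255)),('cork',(8,60,140),(20,170,255)),('green',(45,120,30),(75,255,255))):
        for a,ce,b in comp(im,lo,hi,4): print(nm,a,ce,b.tolist(),onplane(c,[ce],.014)[0].round(3),onplane(c,b,.014)[:,:2].round(3).tolist())
E
```

```text
wA
silver 2364 [532.7 144. ] [[494.0, 148.0], [536.5, 105.5], [571.0, 140.0], [528.5, 182.5]] [0.757 0.147 0.014] [[0.716, 0.157], [0.766, 0.187], [0.798, 0.138], [0.747, 0.104]]
silver 1560 [433.5 232.2] [[382.8999938964844, 216.0], [390.6000061035156, 200.89999389648438], [487.70001220703125, 250.8000030517578], [479.8999938964844, 265.8999938964844]] [0.63  0.079 0.014] [[0.578, 0.119], [0.592, 0.134], [0.688, 0.033], [0.675, 0.015]]
silver 418 [190.7 159. ] [[134.8000030517578, 156.3000030517578], [253.5, 128.89999389648438], [260.20001220703125, 157.6999969482422], [141.5, 185.10000610351562]] [0.395 0.254 0.014] [[0.337, 0.277], [0.473, 0.262], [0.468, 0.23], [0.328, 0.245]]
yellow 1016 [366.9 243.8] [[328.8999938964844, 271.20001220703125], [373.0, 206.89999389648438], [396.5, 223.0], [352.3999938964844, 287.29998779296875]] [0.551 0.09  0.014] [[0.495, 0.069], [0.571, 0.134], [0.591, 0.105], [0.516, 0.037]]
yellow 192 [489.8 261.3] [[479.8999938964844, 264.20001220703125], [489.29998779296875, 251.1999969482422], [499.70001220703125, 258.70001220703125], [490.20001220703125, 
[... 4342 characters left out ...]
 [491.3999938964844, 310.5], [578.7000122070312, 382.3999938964844], [554.7999877929688, 411.3999938964844]] [ 0.619 -0.267  0.014] [[0.584, -0.212], [0.634, -0.192], [0.663, -0.386], [0.609, -0.415]]
cork 1050 [567.1  52. ] [[529.2999877929688, 6.0], [547.7000122070312, -3.5], [596.2000122070312, 90.4000015258789], [577.9000244140625, 99.9000015258789]] [0.858 0.025 0.014] [[0.85, 0.086], [0.867, 0.082], [0.863, -0.029], [0.844, -0.025]]
green 25434 [83.8 78.9] [[-44.0, 112.9000015258789], [76.30000305175781, -65.80000305175781], [201.6999969482422, 18.600000381469727], [81.4000015258789, 197.3000030517578]] [0.471 0.333 0.014] [[0.339, 0.406], [0.57, 0.413], [0.604, 0.289], [0.362, 0.258]]
```

View pics/wA.png

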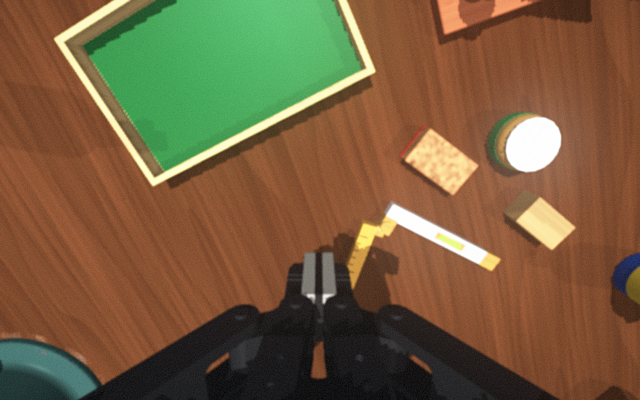

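```bash
python3 -m creep '[{"turn":[0,0,0],"delta_pos":[-0.04,0.005,0.02],"jaw":0.0},{"turn":[0,0,0],"delta_pos":[-0.08,0.01,0.03],"jaw":0.0},{"turn":[0,0,0],"delta_pos":[-0.12,0.015,0.04],"jaw":0.0},{"turn":[0,0,0],"delta_pos":[-0.16,0.02,0.05],"jaw":0.0},{"turn":[0,0,0],"delta_pos":[-0.2,0.025,0.06],"jaw":0.0},{"turn":[0,0,0],"delta_pos":[-0.23,0.03,0.07],"jaw":0.0},{"turn":[0,0,0],"delta_pos":[-0.25,0.03,0.07],"jaw":0.0},{"turn":[0,0,0],"delta_pos":[-0.25,0.03,0.07],"jaw":0.0},{"turn":[0,0,0],"delta_pos":[-0.25,0.03,0.07],"jaw":0.0}]'; python3 sv.py wC
python3 - <<'E'
from m import *
print('brass far tri',cross(load('wA')[0],(489.8,261.3),load('wB')[0],(434.1,166.6)))
print('base silver tri',cross(load('wA')[0],(433.5,232.2),load('wB')[0],(362.4,159.9)))
c,im=load('wB'); print(onplane(c,[(294,185),(302,260)],.014).round(3))
c,im=load('wC')
for nm,lo,hi in(('silver',(0,0,150),(179,45,255)),('yellow',(18,110,150),(32,255,255)),('red',(0,180,110),(7,255,255))):
    for a,ce,b in comp(im,lo,hi,3): print(nm,a,ce,b.tolist(),onplane(c,[ce],.014)[0].round(3),onplane(c,b,.014)[:,:2].round(3).tolist())
E
```

```text
time_s: 2.53
position: [0.4461, -0.1075, 0.1783]
eef_rot: [-0.0, 0.912, 0.41, 0.0]
force: [-0.4, 0.3, -0.0]
opening: 0.005
gripper_force: 0.0
2.5833 [ 0.447  -0.1071  0.1787] [[0.663, 0.749], [0.749, -0.663]] [-0.29 -0.09  2.12  0.    1.11  0.43]
brass far tri (array([0.68852702, 0.01655996, 0.01327313]), np.float64(2.9209065814423082e-05))
base silver tri (array([0.63266602, 0.07343928, 0.00404791]), np.float64(0.0002110016240016726))
[[0.557 0.105 0.014]
 [0.498 0.028 0.014]]
silver 8841 [542.1 293.3] [[457.20001220703125, 300.70001220703125], [564.9000244140625, 214.0], [641.9000244140625, 309.6000061035156], [534.2000122070312, 396.3999938964844]] [ 0.544 -0.348  0.014] [[0.473, -0.296], [0.604, -0.283], [0.615, -0.439], [0.466, -0.471]]
silver 67 [326.1 296.4] [[319.0, 297.5], [328.70001220703125, 289.0], [333.1000061035156, 294.1000061035156], [323.3999938964844, 302.6000061035156]] [ 0.374 -0.201  0.014] [[0.367, -0.197], [0.382, -0.196], [0.381, -0.203], [0.367, -0.204]]
yellow 2839 [298.5 100. ] [[212.0, 18.700000762939453], [258.0, -10.899999618530273], [360.6000061035156, 
[... 233 characters left out ...]
061035156], [639.9000244140625, 317.3999938964844], [609.0, 338.3999938964844]] [ 0.592 -0.441  0.014] [[0.572, -0.427], [0.609, -0.424], [0.609, -0.447], [0.571, -0.451]]
yellow 215 [520.2 224.4] [[494.3999938964844, 241.1999969482422], [540.0999755859375, 204.10000610351562], [544.7000122070312, 209.8000030517578], [499.0, 246.89999389648438]] [ 0.567 -0.264  0.014] [[0.538, -0.263], [0.591, -0.258], [0.592, -0.266], [0.539, -0.271]]
red 491 [362.2 159.7] [[344.8999938964844, 160.89999389648438], [359.20001220703125, 142.8000030517578], [378.6000061035156, 158.0], [364.29998779296875, 176.1999969482422]] [ 0.492 -0.114  0.014] [[0.48, -0.104], [0.5, -0.1], [0.504, -0.122], [0.484, -0.127]]
```

View pics/wC.png

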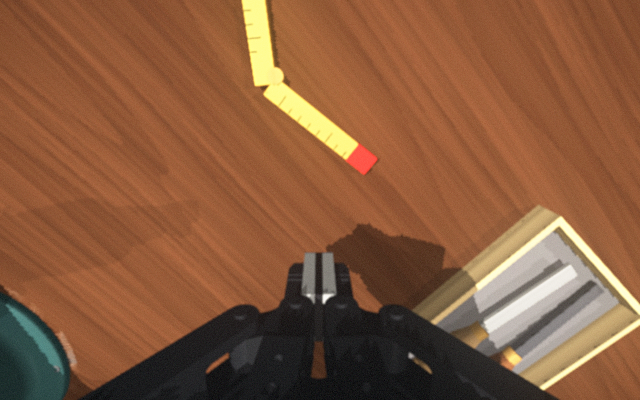

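wC shows the tip hinge knuckle at (276,76), the red end at (362,159), and the tip leaf between them. The fingers are clear of it, on its outer side.

```bash
python3 -m creep '[{"turn":[0,0,0],"delta_pos":[0.009,0.003,0.04],"jaw":0.0},{"turn":[0,0,0],"delta_pos":[0.009,0.003,0.08],"jaw":0.0},{"turn":[0,0,0],"delta_pos":[0.009,0.003,0.12],"jaw":0.0},{"turn":[0,0,0],"delta_pos":[0.009,0.003,0.145],"jaw":0.0},{"turn":[0,0,0],"delta_pos":[0.009,0.003,0.157],"jaw":0.0},{"turn":[0,0,0],"delta_pos":[0.009,0.003,0.157],"jaw":0.0},{"turn":[0,0,0],"delta_pos":[0.009,0.003,0.157],"jaw":0.0}]' && python3 -m creep '[{"turn":[0,0,0],"delta_pos":[0.007,0.008,0],"jaw":0.0},{"turn":[0,0,0],"delta_pos":[0.018,0.019,0],"jaw":0.0},{"turn":[0,0,0],"delta_pos":[0.029,0.031,0],"jaw":0.0},{"turn":[0,0,0],"delta_pos":[0.044,0.04,0],"jaw":0.0},{"turn":[0,0,0],"delta_pos":[0.06,0.046,0],"jaw":0.0},{"turn":[0,0,0],"delta_pos":[0.074,0.050,0],"jaw":0.0},{"turn":[0,0,0],"delta_pos":[0.087,0.052,0],"jaw":0.0},{"turn":[0,0,0],"delta_pos":[0.102,0.051,0],"jaw":0.0},{"turn":[0,0,0],"delta_pos":[0.117,0.0485,0],"jaw":0.0},{"turn":[0,0,0],"delta_pos":[0.131,0.042,0],"jaw":0.0},{"turn":[0,0,0],"delta_pos":[0.145,0.0335,0],"jaw":0.0},{"turn":[0,0,0],"delta_pos":[0.145,0.0335,0],"jaw":0.0}]'; python3 sv.py wD; python3 - <<'E'
from h import *
snap('top','topD')
c=arm.calibration('top'); im=cv2.imread('pics/topD.png')
cv2.imwrite('pics/topDc.png',cv2.resize(im[120:320,140:460],(800,500)))
E
```

```text
time_s: 3.17
position: [0.4557, -0.1018, 0.0208]
eef_rot: [-0.0, 0.911, 0.412, -0.0]
force: [0.4, -0.3, 0.6]
opening: -0.001
gripper_force: 0.0
time_s: 4.17
position: [0.5768, -0.0138, 0.0214]
eef_rot: [-0.0, 0.911, 0.411, 0.0]
force: [-0.3, -0.6, -0.5]
opening: 0.004
gripper_force: 0.0
4.2167 [ 0.5764 -0.0149  0.0213] [[0.661, 0.75], [0.75, -0.661]] [-0.07  0.32  2.    0.    0.82  0.65]
```

View pics/topDc.png

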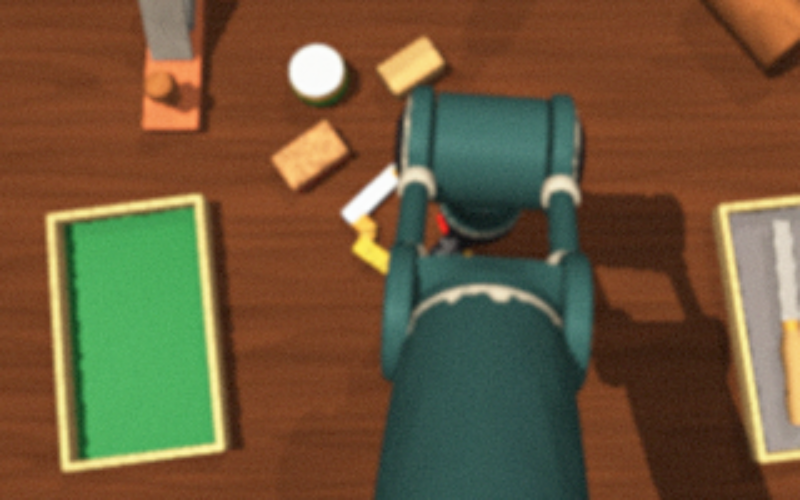

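The top crop shows the red end at (440,222), ahead of the finger and swung towards the middle leaf. The base leaf at (370,197) looks unmoved.

```bash
cat > see.py <<'E'
import sys
from m import *
c,im=load(sys.argv[1])
for nm,lo,hi in(('silver',(0,0,150),(179,45,255)),('yellow',(18,110,150),(32,255,255)),('red',(0,180,110),(7,255,255))):
    for a,ce,b in comp(im,lo,hi,4,120): print(nm,a,ce,onplane(c,[ce],.014)[0,:2].round(3),onplane(c,b,.014)[:,:2].round(3).tolist())
E
python3 see.py wD
```

```text
silver 16200 [270.5  36.2] [0.632 0.076] [[0.579, 0.119], [0.595, 0.129], [0.687, 0.032], [0.675, 0.017]]
yellow 12586 [114.7 186.7] [0.543 0.079] [[0.568, 0.128], [0.595, 0.109], [0.492, 0.004], [0.452, 0.03]]
yellow 2714 [486.3  57.5] [0.688 0.018] [[0.674, 0.019], [0.689, 0.032], [0.701, 0.017], [0.687, 0.002]]
yellow 1796 [255.6 275.7] [0.557 0.009] [[0.53, 0.006], [0.568, 0.02], [0.574, 0.004], [0.535, -0.013]]
yellow 1229 [326.5  41.9] [0.646 0.061] [[0.629, 0.073], [0.636, 0.078], [0.663, 0.05], [0.657, 0.044]]
red 2042 [283.7 231.7] [0.582 0.016] [[0.568, 0.021], [0.589, 0.029], [0.596, 0.011], [0.575, 0.002]]
```

View pics/wD.png

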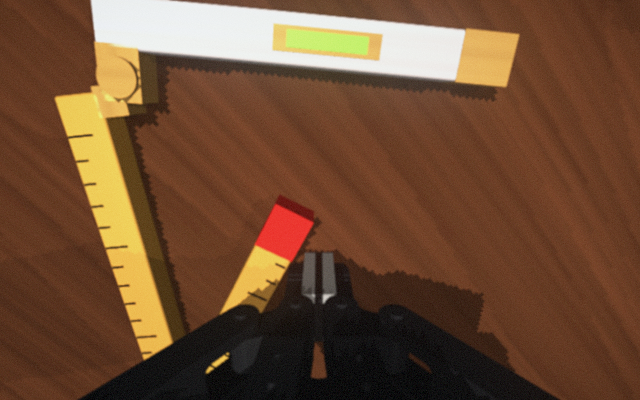

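wD shows the tip leaf at about 2.6 rad with its red end at (284,232), and the middle and base leaves unmoved.

```bash
python3 -m creep '[{"turn":[0,0,0],"delta_pos":[0.008,-0.009,0],"jaw":0.0},{"turn":[0,0,0],"delta_pos":[0.0156,-0.0186,0],"jaw":0.0},{"turn":[0,0,0],"delta_pos":[0.02,-0.026,0],"jaw":0.0},{"turn":[0,0,0],"delta_pos":[0.0237,-0.0336,0],"jaw":0.0},{"turn":[0,0,0],"delta_pos":[0.026,-0.038,0],"jaw":0.0},{"turn":[0,0,0],"delta_pos":[0.0273,-0.0415,0],"jaw":0.0},{"turn":[0,0,0],"delta_pos":[0.0273,-0.0415,0],"jaw":0.0},{"turn":[0,0,0],"delta_pos":[0.0273,-0.036,0],"jaw":0.0},{"turn":[0,0,0],"delta_pos":[0.0273,-0.034,-0.04],"jaw":0.0},{"turn":[0,0,0],"delta_pos":[0.0273,-0.034,-0.08],"jaw":0.0},{"turn":[0,0,0],"delta_pos":[0.0273,-0.034,-0.11],"jaw":0.07},{"turn":[0,0,0],"delta_pos":[0.0273,-0.034,-0.11],"jaw":0.07}]'; python3 sv.py wE; python3 see.py wE
```

```text
time_s: 5.27
position: [0.5749, 0.0254, 0.1394]
eef_rot: [0.003, 0.912, 0.41, 0.006]
force: [1.3, 1.5, 1.4]
opening: 0.275
gripper_force: 0.0
5.3167 [0.5731 0.0254 0.1364] [[0.664, 0.748], [0.748, -0.664]] [ 0.    0.16  1.94 -0.    1.03  0.73]
silver 4251 [329.2 104.8] [0.632 0.076] [[0.579, 0.118], [0.594, 0.13], [0.688, 0.031], [0.675, 0.017]]
yellow 4194 [242.4 196.7] [0.533 0.069] [[0.567, 0.13], [0.593, 0.107], [0.477, -0.011], [0.446, 0.016]]
yellow 1334 [273.9 229.8] [0.532 0.032] [[0.542, 0.057], [0.557, 0.046], [0.52, 0.001], [0.504, 0.013]]
yellow 633 [437.6 114.7] [0.688 0.017] [[0.675, 0.018], [0.689, 0.031], [0.701, 0.016], [0.687, 0.003]]
red 690 [271.6 184.9] [0.558 0.061] [[0.558, 0.076], [0.574, 0.062], [0.558, 0.045], [0.541, 0.059]]
```

View pics/wE.png

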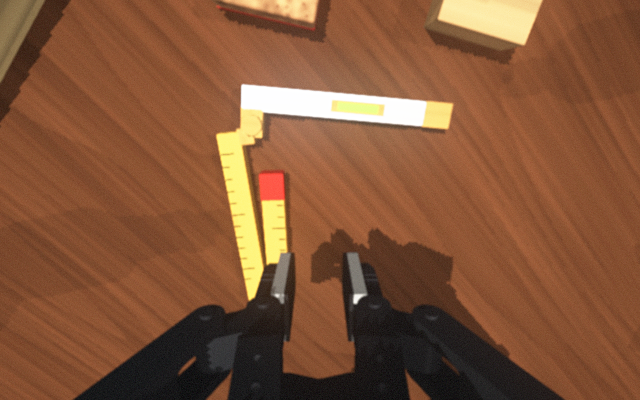

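wE shows the tip leaf nearly parallel to the middle leaf, with its red end at (272,186) and a small wedge gap left. I'll straddle the pair and squeeze them together.

```bash
python3 -m creep '[{"turn":[0,0,-0.07],"delta_pos":[-0.01,-0.02,0],"jaw":0.072},{"turn":[0,0,-0.07],"delta_pos":[-0.0264,-0.0427,0.02],"jaw":0.072},{"turn":[0,0,-0.07],"delta_pos":[-0.0264,-0.0427,0.05],"jaw":0.072},{"turn":[0,0,-0.07],"delta_pos":[-0.0264,-0.0427,0.08],"jaw":0.072},{"turn":[0,0,-0.07],"delta_pos":[-0.0264,-0.0427,0.105],"jaw":0.072},{"turn":[0,0,-0.07],"delta_pos":[-0.0264,-0.0427,0.113],"jaw":0.072},{"turn":[0,0,-0.07],"delta_pos":[-0.0264,-0.0427,0.113],"jaw":0.072},{"turn":[0,0,-0.07],"delta_pos":[-0.0264,-0.0427,0.113],"jaw":0.06},{"turn":[0,0,-0.07],"delta_pos":[-0.0264,-0.0427,0.113],"jaw":0.05},{"turn":[0,0,-0.07],"delta_pos":[-0.0264,-0.0427,0.113],"jaw":0.042},{"turn":[0,0,-0.07],"delta_pos":[-0.0264,-0.0427,0.113],"jaw":0.03},{"turn":[0,0,-0.07],"delta_pos":[-0.0264,-0.0427,0.113],"jaw":0.03}]' 20;  python3 -m creep '[{"turn":[0,0,0],"delta_pos":[0,0,0],"jaw":0.03},{"turn":[0,0,0],"delta_pos":[0,0,0],"jaw":0.03},{"turn":[0,0,0],"delta_pos":[0,0,0],"jaw":0.03},{"turn":[0,0,0],"delta_pos":[0,0,0],"jaw":0.03}]'; python3 sv.py wF; python3 see.py wF
```

```text
time_s: 6.32
position: [0.521, 0.0347, 0.0202]
eef_rot: [0.001, 0.897, 0.442, 0.001]
force: [-1.7, 1.1, 6.3]
opening: 0.43
gripper_force: 19.8
time_s: 6.65
position: [0.521, 0.0347, 0.0202]
eef_rot: [0.001, 0.897, 0.442, 0.002]
force: [-1.2, -0.3, 6.8]
opening: 0.428
gripper_force: 19.8
6.7 [0.521  0.0347 0.0202] [[0.609, 0.793], [0.793, -0.609]] [ 0.02  0.23  2.12 -0.    0.79  0.67]
silver 14172 [469.7  42.7] [0.627 0.082] [[0.581, 0.117], [0.595, 0.129], [0.68, 0.04], [0.67, 0.024]]
yellow 13685 [308.3 175.5] [0.549 0.079] [[0.493, 0.045], [0.567, 0.13], [0.595, 0.109], [0.53, 0.017]]
yellow 1322 [340.6 341.9] [0.509 0.002] [[0.514, 0.022], [0.527, 0.013], [0.505, -0.02], [0.491, -0.01]]
yellow 1273 [304.8 349.2] [0.492 0.009] [[0.495, 0.028], [0.509, 0.019], [0.489, -0.01], [0.475, -0.0]]
yellow 1158 [544.9  56.5] [0.647 0.061] [[0.631, 0.072], [0.636, 0.078], [0.664, 0.049], [0.659, 0.042]]
red 2453 [335.2 193. ] [0.553 0.066] [[0.553, 0.081], [0.568, 0.071], [0.554, 0.05], [0.538, 0.061]]
```

```bash
python3 - <<'E'
from m import *
for n,p in(('wD',[(119,75)]),('wE',[(250,125),(218,135),(248,298)]),('wC',[(276,76)])): print(n,onplane(load(n)[0],p,.014)[:,:2].round(4).tolist())
c,im=load('wF')
a=cv2.inRange(cv2.cvtColor(im,cv2.COLOR_BGR2HSV),(15,80,120),(35,255,255)); a[260:]=0
# left & right edge of pair by row, onplane
for r in (140,170,200,230):
    x=np.where(a[r]>0)[0]; x=x[x<420]; e=onplane(c,[(x.min(),r),(x.max(),r)],.014)[:,:2]; print(r,x.min(),x.max(),e.round(4).tolist())
cv2.imwrite('pics/wFs.png',im)
E
```

```text
wD [[0.5797, 0.1048]]
wE [[0.5781, 0.1047], [0.5548, 0.1156], [0.4687, -0.0006]]
wC [[0.4835, -0.012]]
140 264 309 [[0.544, 0.1008], [0.5582, 0.0898]]
170 267 311 [[0.537, 0.0907], [0.5513, 0.0797]]
200 270 312 [[0.5295, 0.0801], [0.5436, 0.0692]]
230 274 357 [[0.522, 0.0684], [0.5507, 0.0463]]
```

The grip opening of 36.6 mm matches the 37 mm folded pair, and the middle leaf still stands at about 1.8 rad. I'll swing the gripped pair 55° about the base hinge.

```bash
python3 -m creep '[{"turn":[0,0,-0.087],"delta_pos":[0,0.008,-0.002],"jaw":0.03},{"turn":[0,0,-0.175],"delta_pos":[0.0007,0.016,-0.002],"jaw":0.03},{"turn":[0,0,-0.262],"delta_pos":[0.0021,0.0239,-0.002],"jaw":0.03},{"turn":[0,0,-0.349],"delta_pos":[0.0042,0.0316,-0.002],"jaw":0.03},{"turn":[0,0,-0.436],"delta_pos":[0.0069,0.0391,-0.002],"jaw":0.03},{"turn":[0,0,-0.524],"delta_pos":[0.0103,0.0464,-0.002],"jaw":0.03},{"turn":[0,0,-0.611],"delta_pos":[0.0143,0.0533,-0.002],"jaw":0.03},{"turn":[0,0,-0.698],"delta_pos":[0.0189,0.0599,-0.002],"jaw":0.03},{"turn":[0,0,-0.785],"delta_pos":[0.024,0.066,-0.002],"jaw":0.03},{"turn":[0,0,-0.873],"delta_pos":[0.0297,0.0717,-0.002],"jaw":0.03},{"turn":[0,0,-0.96],"delta_pos":[0.0358,0.0768,-0.002],"jaw":0.03},{"turn":[0,0,-0.96],"delta_pos":[0.0358,0.0768,-0.002],"jaw":0.03}]' 20; python3 sv.py wG; python3 see.py wG
```

```text
time_s: 7.7
position: [0.6037, 0.0163, 0.0209]
eef_rot: [0.001, 0.591, 0.807, 0.001]
force: [0.5, -0.1, -1.8]
opening: 0.424
gripper_force: 20.6
7.75 [0.6029 0.0163 0.0207] [[-0.299, 0.954], [0.954, 0.299]] [-0.01  0.36  1.94 -0.    0.84 -0.32]
silver 11704 [420.1 156.2] [0.627 0.086] [[0.583, 0.119], [0.597, 0.129], [0.692, 0.031], [0.675, 0.015]]
yellow 17601 [310.5 210.9] [0.591 0.05 ] [[0.553, 0.105], [0.589, 0.119], [0.655, -0.023], [0.604, -0.044]]
yellow 1203 [633.5 314.3] [0.759 0.045] [[0.737, 0.069], [0.743, 0.071], [0.785, 0.014], [0.777, 0.012]]
yellow 668 [491.7 322. ] [0.693 0.021] [[0.681, 0.02], [0.691, 0.03], [0.705, 0.017], [0.695, 0.006]]
yellow 660 [445.2 222.8] [0.649 0.062] [[0.633, 0.073], [0.64, 0.078], [0.667, 0.049], [0.66, 0.043]]
red 2419 [335.1 193. ] [0.598 0.06 ] [[0.586, 0.069], [0.603, 0.075], [0.612, 0.052], [0.594, 0.045]]
red 185 [512.7  48.4] [0.643 0.133] [[0.633, 0.146], [0.634, 0.147], [0.653, 0.121], [0.652, 0.121]]
```

```bash
python3 -m creep '[{"turn":[0,0,0],"delta_pos":[0,0,0],"jaw":0.05},{"turn":[0,0,0],"delta_pos":[0,0,0],"jaw":0.05},{"turn":[0,0,0],"delta_pos":[0,0,0],"jaw":0.05},{"turn":[0,0,0],"delta_pos":[0,0,-0.03],"jaw":0.05},{"turn":[0,0,0],"delta_pos":[0,0,-0.06],"jaw":0.02},{"turn":[0,0,0],"delta_pos":[0,-0.022,-0.06],"jaw":0.0},{"turn":[0,0,0],"delta_pos":[0,-0.043,-0.06],"jaw":0.0},{"turn":[0,0,0],"delta_pos":[0,-0.043,-0.06],"jaw":0.0},{"turn":[0,0,0],"delta_pos":[0,-0.043,-0.05],"jaw":0.0},{"turn":[0,0,0],"delta_pos":[0,-0.043,-0.025],"jaw":0.0},{"turn":[0,0,0],"delta_pos":[0,-0.043,0],"jaw":0.0},{"turn":[0,0,0],"delta_pos":[0,-0.043,0],"jaw":0.0}]' && python3 -m creep '[{"turn":[0,0,-0.05],"delta_pos":[-0.004,0.006,0],"jaw":0},{"turn":[0,0,-0.1],"delta_pos":[-0.007,0.011,0],"jaw":0},{"turn":[0,0,-0.16],"delta_pos":[-0.01,0.018,0],"jaw":0},{"turn":[0,0,-0.22],"delta_pos":[-0.0126,0.0254,0],"jaw":0},{"turn":[0,0,-0.27],"delta_pos":[-0.0145,0.032,0],"jaw":0},{"turn":[0,0,-0.33],"delta_pos":[-0.016,0.039,0],"jaw":0},{"turn":[0,0,-0.38],"delta_pos":[-0.0168,0.0455,0],"jaw":0},{"turn":[0,0,-0.42],"delta_pos":[-0.017,0.051,0],"jaw":0},{"turn":[0,0,-0.46],"delta_pos":[-0.0168,0.054,0],"jaw":0},{"turn":[0,0,-0.46],"delta_pos":[-0.0168,0.054,0],"jaw":0},{"turn":[0,0,-0.46],"delta_pos":[-0.014,0.048,-0.01],"jaw":0},{"turn":[0,0,-0.46],"delta_pos":[-0.014,0.048,-0.05],"jaw":0}]' && python3 -m creep '[{"turn":[0,0,0],"delta_pos":[0,0,-0.04],"jaw":0.085},{"turn":[0,0,0],"delta_pos":[0,0,-0.08],"jaw":0.085},{"turn":[0,0,0],"delta_pos":[0,0,-0.11],"jaw":0.085},{"turn":[0,0,0],"delta_pos":[0,0,-0.11],"jaw":0.085},{"turn":[0,0,0],"delta_pos":[0,0,-0.11],"jaw":0.085},{"turn":[0,0,0],"delta_pos":[0,0,-0.11],"jaw":0.085}]'; python3 sv.py wH; python3 see.py wH
```

```text
time_s: 8.75
position: [0.5619, 0.0034, 0.018]
eef_rot: [0.0, 0.592, 0.806, 0.0]
force: [-0.4, 0.9, -0.0]
opening: -0.001
gripper_force: 0.0
time_s: 9.75
position: [0.6036, 0.0049, 0.0632]
eef_rot: [-0.008, 0.393, 0.92, -0.003]
force: [-0.9, -0.3, -1.0]
opening: 0.001
gripper_force: 0.0
time_s: 10.25
position: [0.6104, 0.0045, 0.1803]
eef_rot: [-0.0, 0.392, 0.92, -0.0]
force: [-0.8, -0.4, -1.0]
opening: 0.843
gripper_force: 0.0
10.3 [0.6097 0.0045 0.179 ] [[-0.692, 0.722], [0.722, 0.692]] [-0.03  0.2   1.82  0.    1.13 -0.8 ]
silver 3373 [554.4 173.2] [0.76  0.164] [[0.722, 0.141], [0.739, 0.198], [0.799, 0.189], [0.783, 0.128]]
silver 2866 [393.1 141. ] [0.631 0.081] [[0.675, 0.017], [0.582, 0.118], [0.597, 0.13], [0.692, 0.031]]
silver 1544 [ 34.  348.5] [ 0.511 -0.354] [[0.474, -0.374], [0.472, -0.339], [0.555, -0.339], [0.559, -0.375]]
silver 1026 [ 47.1 324.1] [ 0.506 -0.313] [[0.451, -0.329], [0.45, -0.311], [0.554, -0.301], [0.557, -0.32]]
yellow 6061 [359.3 171.8] [0.629 0.041] [[0.554, 0.089], [0.589, 0.122], [0.712, 0.012], [0.671, -0.028]]
yellow 337 [ 13.5 392.6] [ 0.525 -0.434] [[0.51, -0.454], [0.505, -0.426], [0.552, -0.418], [0.558, -0.447]]
```

View pics/wH.png

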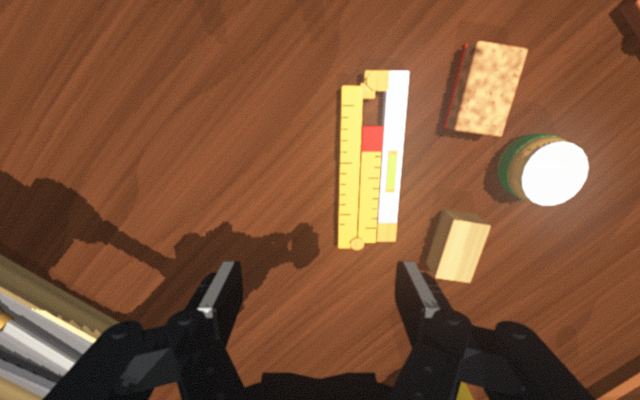

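wH shows the rule almost fully folded: middle, tip (red end at 372,138) and base at columns 350, 371 and 393. The block ends at row 135 and the offcut starts at about row 212, so there is room for the outer finger at about row 173. I'll squeeze all three leaves there.

```bash
python3 -m creep '[{"turn":[0,0,0.01],"delta_pos":[0.003,0.025,0.01],"jaw":0.076},{"turn":[0,0,0.01],"delta_pos":[0.006,0.0487,0.03],"jaw":0.076},{"turn":[0,0,0.01],"delta_pos":[0.006,0.0487,0.06],"jaw":0.076},{"turn":[0,0,0.01],"delta_pos":[0.006,0.0487,0.09],"jaw":0.076},{"turn":[0,0,0.01],"delta_pos":[0.006,0.0487,0.12],"jaw":0.076},{"turn":[0,0,0.01],"delta_pos":[0.006,0.0487,0.145],"jaw":0.076},{"turn":[0,0,0.01],"delta_pos":[0.006,0.0487,0.158],"jaw":0.076},{"turn":[0,0,0.01],"delta_pos":[0.006,0.0487,0.162],"jaw":0.076},{"turn":[0,0,0.01],"delta_pos":[0.006,0.0487,0.162],"jaw":0.076}]' 30; python3 -m creep '[{"turn":[0,0,0],"delta_pos":[0,0,0],"jaw":0.066},{"turn":[0,0,0],"delta_pos":[0,0,0],"jaw":0.062},{"turn":[0,0,0],"delta_pos":[0,0,0],"jaw":0.05},{"turn":[0,0,0],"delta_pos":[0,0,0],"jaw":0.05},{"turn":[0,0,0],"delta_pos":[0,0,0],"jaw":0.05},{"turn":[0,0,0],"delta_pos":[0,0,0],"jaw":0.05},{"turn":[0,0,0],"delta_pos":[0,0,0],"jaw":0.05}]' 30; python3 sv.py wI; python3 see.py wI
```

```text
time_s: 11.05
position: [0.6401, 0.0424, 0.0159]
eef_rot: [-0.002, 0.397, 0.918, -0.001]
force: [-0.2, 0.0, 0.1]
opening: 0.888
gripper_force: 0.0
time_s: 11.63
position: [0.6438, 0.0423, 0.0207]
eef_rot: [0.002, 0.397, 0.918, 0.001]
force: [-1.6, -1.0, 6.6]
opening: 0.635
gripper_force: 33.1
11.6833 [0.6438 0.0423 0.0207] [[-0.685, 0.728], [0.728, 0.685]] [ 0.03  0.43  1.85 -0.    0.87 -0.73]
silver 10514 [361.7 185.2] [0.626 0.09 ] [[0.675, 0.018], [0.586, 0.12], [0.599, 0.131], [0.694, 0.033]]
silver 371 [635.6 300.1] [0.765 0.14 ] [[0.749, 0.146], [0.752, 0.149], [0.78, 0.134], [0.777, 0.131]]
yellow 13075 [282.8 191.2] [0.604 0.065] [[0.642, -0.029], [0.559, 0.098], [0.587, 0.12], [0.683, 0.001]]
yellow 5815 [323.5 305.4] [0.656 0.035] [[0.619, 0.057], [0.64, 0.079], [0.706, 0.022], [0.68, -0.005]]
yellow 707 [582.  141.6] [0.678 0.164] [[0.68, 0.148], [0.662, 0.173], [0.677, 0.181], [0.697, 0.155]]
yellow 537 [359.1 254.4] [0.649 0.066] [[0.662, 0.046], [0.635, 0.075], [0.641, 0.08], [0.669, 0.052]]
red 1161 [307.4 200.7] [0.614 0.069] [[0.602, 0.075], [0.611, 0.085], [0.629, 0.068], [0.619, 0.057]]
red 547 [483.8  88.5] [0.633 0.149] [[0.652, 0.121], [0.614, 0.172], [0.616, 0.173], [0.654, 0.122]]
```

```bash
python3 -m creep '[{"turn":[0,0,0],"delta_pos":[0,0,0],"jaw":0.064},{"turn":[0,0,0],"delta_pos":[0,0,0],"jaw":0.064},{"turn":[0,0,0],"delta_pos":[0,0,0],"jaw":0.064},{"turn":[0,0,0],"delta_pos":[0,0,0],"jaw":0.064}]'; python3 -m creep '[{"turn":[0,0,0],"delta_pos":[0,0,0.002],"jaw":0.064},{"turn":[0,0,0],"delta_pos":[0,0,0.003],"jaw":0.064},{"turn":[0,0,0],"delta_pos":[0,0,0.003],"jaw":0.064}]'
```

```text
time_s: 12.02
position: [0.6419, 0.0426, 0.0182]
eef_rot: [-0.0, 0.397, 0.918, 0.0]
force: [0.4, -0.4, -0.7]
opening: 0.749
gripper_force: 0.0
time_s: 12.27
position: [0.6416, 0.0425, 0.0146]
eef_rot: [-0.0, 0.397, 0.918, -0.0]
force: [-0.0, 0.3, 0.4]
opening: 0.755
gripper_force: 0.0
```

```bash
python3 -m creep '[{"turn":[0,0,0],"delta_pos":[0,0,0.002],"jaw":0.064},{"turn":[0,0,0],"delta_pos":[0,0,0.002],"jaw":0.06},{"turn":[0,0,0],"delta_pos":[0,0,0.002],"jaw":0.058},{"turn":[0,0,0],"delta_pos":[0,0,0.002],"jaw":0.056},{"turn":[0,0,0],"delta_pos":[0,0,0.002],"jaw":0.05},{"turn":[0,0,0],"delta_pos":[0,0,0.002],"jaw":0.05},{"turn":[0,0,0],"delta_pos":[0,0,0.002],"jaw":0.05}]' 40; python3 sv.py wJ; python3 see.py wJ
```

```text
time_s: 12.85
position: [0.6426, 0.0425, 0.0138]
eef_rot: [0.0, 0.397, 0.918, 0.0]
force: [-0.1, 0.2, 2.3]
opening: 0.64
gripper_force: 45.1
12.9 [0.6425 0.0425 0.0138] [[-0.685, 0.728], [0.728, 0.685]] [ 0.03  0.44  1.85  0.    0.86 -0.73]
silver 11318 [364.7 192.8] [0.626 0.089] [[0.675, 0.017], [0.586, 0.12], [0.599, 0.131], [0.693, 0.032]]
yellow 13841 [282.8 190.8] [0.602 0.067] [[0.646, -0.018], [0.559, 0.095], [0.587, 0.12], [0.685, 0.016]]
yellow 5134 [320.5 304.3] [0.65  0.039] [[0.619, 0.057], [0.64, 0.079], [0.698, 0.027], [0.673, 0.0]]
yellow 876 [593.6 152.5] [0.679 0.161] [[0.68, 0.139], [0.664, 0.174], [0.681, 0.18], [0.699, 0.144]]
yellow 595 [360.8 265.6] [0.649 0.065] [[0.662, 0.046], [0.635, 0.074], [0.641, 0.079], [0.668, 0.051]]
red 1486 [309.5 208.9] [0.615 0.069] [[0.601, 0.075], [0.612, 0.086], [0.63, 0.069], [0.618, 0.057]]
red 592 [494.1  90.3] [0.633 0.149] [[0.652, 0.121], [0.615, 0.172], [0.616, 0.173], [0.653, 0.122]]
```

```bash
python3 - <<'E'
from m import *
a,_=load('wA');b,_=load('wB')
for p,q in(((155,184),(78,215)),((373,71),(216,29))): print('rim corner',cross(a,p,b,q))
print(onplane(a,[(155,184),(373,71),(58,40)],.032)[:,:2].round(3).tolist())
t=arm.calibration('top'); print(onplane(t,[(159,205),(221,199),(231,299),(167,308)],.032)[:,:2].round(3).tolist())
E
python3 -m creep '[{"turn":[0,0,0],"delta_pos":[0,0,-0.004],"jaw":0.05},{"turn":[0,0,0],"delta_pos":[0,0,-0.01],"jaw":0.05},{"turn":[0,0,0],"delta_pos":[0,0,-0.02],"jaw":0.05},{"turn":[0,0,0],"delta_pos":[0,0,-0.035],"jaw":0.05},{"turn":[0,0,0],"delta_pos":[0,0,-0.05],"jaw":0.05},{"turn":[0,0,0],"delta_pos":[0,0,-0.065],"jaw":0.05},{"turn":[0,0,0],"delta_pos":[0,0,-0.08],"jaw":0.05},{"turn":[0,0,0],"delta_pos":[0,0,-0.095],"jaw":0.05},{"turn":[0,0,0],"delta_pos":[0,0,-0.105],"jaw":0.05},{"turn":[0,0,0],"delta_pos":[0,0,-0.11],"jaw":0.05},{"turn":[0,0,0],"delta_pos":[0,0,-0.11],"jaw":0.05},{"turn":[0,0,0],"delta_pos":[0,0,-0.11],"jaw":0.05}]' 40; python3 sv.py wK; python3 see.py wK
```

```text
rim corner (array([0.35362357, 0.24349235, 0.03092093]), np.float64(0.001387340559806716))
rim corner (array([0.60940154, 0.27428626, 0.01478206]), np.float64(0.004333780331496601))
[[0.354, 0.243], [0.608, 0.276], [0.333, 0.401]]
[[0.591, 0.436], [0.605, 0.273], [0.35, 0.239], [0.329, 0.4]]
time_s: 13.9
position: [0.6418, 0.0424, 0.1232]
eef_rot: [-0.0, 0.397, 0.918, -0.0]
force: [-0.5, 0.1, -2.9]
opening: 0.637
gripper_force: 44.6
13.95 [0.6413 0.0424 0.1224] [[-0.685, 0.728], [0.728, 0.685]] [ 0.03  0.31  1.79 -0.    1.04 -0.73]
silver 10991 [364.4 190. ] [0.659 0.077] [[0.751, -0.06], [0.585, 0.133], [0.61, 0.154], [0.786, -0.033]]
silver 4934 [538.9 199.1] [0.761 0.162] [[0.733, 0.13], [0.728, 0.19], [0.788, 0.195], [0.797, 0.132]]
yellow 13257 [282.6 186.6] [0.613 0.037] [[0.682, -0.133], [0.534, 0.091], [0.587, 0.133], [0.759, -0.076]]
yellow 4736 [320.9 302.5] [ 0.704 -0.018] [[0.646, 0.013], [0.685, 0.054], [0.795, -0.041], [0.75, -0.091]]
yellow 579 [425.3 274.8] [0.748 0.06 ] [[0.753, 0.036], [0.728, 0.069], [0.745, 0.079], [0.772, 0.046]]
yellow 453 [360.4 254.9] [0.696 0.037] [[0.727, -0.006], [0.677, 0.047], [0.688, 0.057], [0.74, 0.004]]
red 2319 [316.5 207.6] [0.642 0.042] [[0.614, 0.049], [0.638, 0.071], [0.67, 0.038], [0.645, 0.014]]
```

```bash
python3 -m creep '[{"turn":[0,0,-0.04],"delta_pos":[0.014,0.004,0],"jaw":0.05},{"turn":[0,0,-0.12],"delta_pos":[0.042,0.0115,0],"jaw":0.05},{"turn":[0,0,-0.21],"delta_pos":[0.073,0.02,0],"jaw":0.05},{"turn":[0,0,-0.3],"delta_pos":[0.104,0.028,0],"jaw":0.05},{"turn":[0,0,-0.39],"delta_pos":[0.136,0.037,0],"jaw":0.05},{"turn":[0,0,-0.48],"delta_pos":[0.168,0.0455,0],"jaw":0.05},{"turn":[0,0,-0.58],"delta_pos":[0.2,0.054,0],"jaw":0.05},{"turn":[0,0,-0.67],"delta_pos":[0.232,0.063,0],"jaw":0.05},{"turn":[0,0,-0.76],"delta_pos":[0.262,0.071,0],"jaw":0.05},{"turn":[0,0,-0.85],"delta_pos":[0.292,0.079,0],"jaw":0.05},{"turn":[0,0,-0.91],"delta_pos":[0.315,0.0855,0],"jaw":0.05},{"turn":[0,0,-0.944],"delta_pos":[0.326,0.0884,0],"jaw":0.05}]' 40; python3 -m creep '[{"turn":[0,0,0],"delta_pos":[0,0,0],"jaw":0.05},{"turn":[0,0,0],"delta_pos":[0,0,0],"jaw":0.05},{"turn":[0,0,0],"delta_pos":[0,0,0],"jaw":0.05},{"turn":[0,0,0],"delta_pos":[0,0,0],"jaw":0.05}]'; python3 sv.py wL; python3 - <<'E'
from h import *
snap('side','sideL'); b=cv2.imread('pics/sideL.png'); a=cv2.imread('pics/wL.png')
cv2.imwrite('pics/L2.png',np.hstack([cv2.resize(a,(400,250)),cv2.resize(b,(400,250))]))
E
```

```text
time_s: 14.95
position: [0.4801, 0.3429, 0.1221]
eef_rot: [-0.001, -0.067, 0.998, 0.0]
force: [1.1, 0.4, -2.6]
opening: 0.635
gripper_force: 44.5
time_s: 15.28
position: [0.4834, 0.3393, 0.123]
eef_rot: [-0.0, -0.063, 0.998, -0.0]
force: [0.2, -0.0, -2.4]
opening: 0.63
gripper_force: 44.5
15.3333 [0.4836 0.3393 0.1231] [[-0.992, -0.126], [-0.126, 0.992]] [ 0.57  0.21  1.91 -0.    1.02 -1.13]
```

```bash
python3 -m creep '[{"turn":[0,0,0],"delta_pos":[0,0,0.01],"jaw":0.05},{"turn":[0,0,0],"delta_pos":[0,0,0.03],"jaw":0.05},{"turn":[0,0,0],"delta_pos":[0,0,0.05],"jaw":0.05},{"turn":[0,0,0],"delta_pos":[0,0,0.068],"jaw":0.05},{"turn":[0,0,0],"delta_pos":[0,0,0.082],"jaw":0.05},{"turn":[0,0,0],"delta_pos":[0,0,0.09],"jaw":0.05},{"turn":[0,0,0],"delta_pos":[0,0,0.096],"jaw":0.05},{"turn":[0,0,0],"delta_pos":[0,0,0.099],"jaw":0.05},{"turn":[0,0,0],"delta_pos":[0,0,0.1],"jaw":0.05},{"turn":[0,0,0],"delta_pos":[0,0,0.1],"jaw":0.05},{"turn":[0,0,0],"delta_pos":[0,0,0.1],"jaw":0.05}]' 40; python3 -m creep '[{"turn":[0,0,0],"delta_pos":[0,0,0.001],"jaw":0.05},{"turn":[0,0,0],"delta_pos":[0,0,0.002],"jaw":0.05},{"turn":[0,0,0],"delta_pos":[0,0,0.003],"jaw":0.05},{"turn":[0,0,0],"delta_pos":[0,0,0.003],"jaw":0.05}]'
```

```text
time_s: 16.3
position: [0.4838, 0.3409, 0.0242]
eef_rot: [0.001, -0.064, 0.998, 0.0]
force: [-0.0, -0.3, -2.7]
opening: 0.639
gripper_force: 44.5
time_s: 16.63
position: [0.483, 0.3405, 0.0203]
eef_rot: [0.0, -0.064, 0.998, 0.0]
force: [1.0, 0.0, -2.4]
opening: 0.636
gripper_force: 44.5
```

```bash
python3 -m creep '[{"turn":[0,0,0],"delta_pos":[0,0,0.0005],"jaw":0.05},{"turn":[0,0,0],"delta_pos":[0,0,0.001],"jaw":0.05},{"turn":[0,0,0],"delta_pos":[0,0,0.001],"jaw":0.05},{"turn":[0,0,0],"delta_pos":[0,0,0.001],"jaw":0.05}]'; python3 -m creep '[{"turn":[0,0,0],"delta_pos":[0,0,0.0005],"jaw":0.05},{"turn":[0,0,0],"delta_pos":[0,0,0.001],"jaw":0.05},{"turn":[0,0,0],"delta_pos":[0,0,0.001],"jaw":0.05},{"turn":[0,0,0],"delta_pos":[0,0,0.001],"jaw":0.05}]'
```

```text
time_s: 16.97
position: [0.483, 0.3405, 0.0198]
eef_rot: [-0.0, -0.064, 0.998, -0.0]
force: [-2.8, -1.1, 4.7]
opening: 0.638
gripper_force: 45.0
time_s: 17.3
position: [0.483, 0.3405, 0.0198]
eef_rot: [-0.0, -0.064, 0.998, -0.0]
force: [-4.4, -2.6, 10.2]
opening: 0.634
gripper_force: 45.8
```

```bash
python3 -m creep '[{"turn":[0,0,0],"delta_pos":[0,0,-0.001],"jaw":0.05},{"turn":[0,0,0],"delta_pos":[0,0,-0.0015],"jaw":0.054},{"turn":[0,0,0],"delta_pos":[0,0,-0.0015],"jaw":0.058},{"turn":[0,0,0],"delta_pos":[0,0,-0.0015],"jaw":0.062},{"turn":[0,0,0],"delta_pos":[0,0,-0.0015],"jaw":0.07},{"turn":[0,0,0],"delta_pos":[0,0,-0.0015],"jaw":0.07},{"turn":[0,0,0],"delta_pos":[0,0,-0.0015],"jaw":0.07},{"turn":[0,0,0],"delta_pos":[0,0,-0.015],"jaw":0.07},{"turn":[0,0,0],"delta_pos":[0,0,-0.04],"jaw":0.07},{"turn":[0,0,0],"delta_pos":[0,0,-0.08],"jaw":0.07},{"turn":[0,0,0],"delta_pos":[0,0,-0.12],"jaw":0.07},{"turn":[0,0,0],"delta_pos":[0,0,-0.16],"jaw":0.07}]'; python3 -m creep '[{"turn":[0,0,0],"delta_pos":[-0.03,0,-0.02],"jaw":0.07},{"turn":[0,0,0],"delta_pos":[-0.06,0,-0.04],"jaw":0.07},{"turn":[0,0,0],"delta_pos":[-0.06,0,-0.04],"jaw":0.07},{"turn":[0,0,0],"delta_pos":[-0.06,0,-0.04],"jaw":0.07}]';python3 sv.py wM; python3 see.py wM; python3 - <<'E'
from h import *
a=cv2.imread('pics/wM.png'); snap('top','topM'); b=cv2.imread('pics/topM.png')
cv2.imwrite('pics/M2.png',np.vstack([cv2.resize(a,(512,320)),cv2.resize(b[110:310,130:450],(448,280),interpolation=2)[:, :].copy() if 0 else cv2.resize(b[110:285,130:450],(512,280))]))
E
```

```text
time_s: 18.3
position: [0.4826, 0.3402, 0.1806]
eef_rot: [-0.0, -0.064, 0.998, -0.0]
force: [1.3, 0.9, 0.8]
opening: 0.818
gripper_force: 0.0
time_s: 18.63
position: [0.5447, 0.3487, 0.2215]
eef_rot: [0.002, -0.064, 0.998, 0.001]
force: [-0.1, 0.1, -0.3]
opening: 0.816
gripper_force: 0.0
18.6833 [0.5426 0.348  0.2192] [[-0.992, -0.127], [-0.127, 0.992]] [ 0.53  0.23  1.71  0.    1.21 -1.17]
silver 2804 [338.1  74.7] [0.448 0.357] [[0.389, 0.339], [0.386, 0.358], [0.523, 0.379], [0.526, 0.358]]
silver 1189 [580.1 297.7] [0.659 0.684] [[0.685, 0.617], [0.588, 0.699], [0.633, 0.752], [0.738, 0.669]]
silver 995 [608.5 362.2] [0.75  0.762] [[0.754, 0.69], [0.678, 0.771], [0.75, 0.841], [0.835, 0.759]]
silver 865 [264.2 361.5] [0.803 0.312] [[0.776, 0.286], [0.77, 0.335], [0.839, 0.341], [0.845, 0.29]]
yellow 6066 [307.6 104. ] [0.478 0.331] [[0.394, 0.301], [0.386, 0.351], [0.552, 0.381], [0.561, 0.323]]
yellow 841 [237.7 107.3] [0.489 0.264] [[0.399, 0.245], [0.397, 0.256], [0.609, 0.283], [0.612, 0.27]]
yellow 167 [148.3 309.4] [0.74  0.166] [[0.728, 0.148], [0.717, 0.158], [0.752, 0.185], [0.764, 0.175]]
red 137 [169.9 227.5] [0.627 0.195] [[0.613, 0.18], [0.609, 0.184], [0.643, 0.21], [0.647, 0.207]]
```

View pics/M2.png

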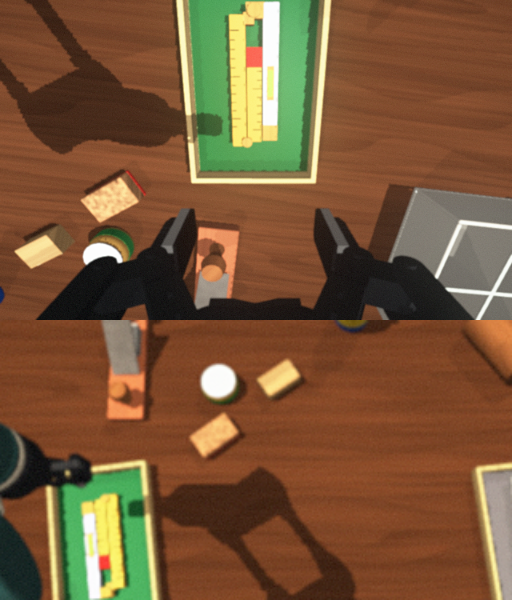

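The wrist view shows the folded rule flat in the green tray at (255,75). The top view shows the block, offcut and tin where they were. I'll check the leaves are parallel numerically.

```bash
python3 - <<'E'
from m import *
c,im=load('wM'); h=cv2.cvtColor(im,cv2.COLOR_BGR2HSV)
g=cv2.inRange(h,(40,70,0),(85,255,255)); w=cv2.inRange(h,(0,0,150),(179,45,255))
L=[];Rr=[];B=[]
for r in range(40,165,5):
    x=np.where((g[r,260:380]==0)&(h[r,260:380,2]>90))[0]+260
    if len(x): L.append((x.min(),r));Rr.append((x.max()+1,r))
    x=np.where(w[r,300:380]>0)[0]+300
    if len(x): B.append((x.min(),r))
print(L[::4],Rr[::4],B[::4])
for n,P in(('left',L),('right',Rr),('baseInner',B)):
    q=onplane(c,P,.020)[:,:2].astype(np.float32); v=cv2.fitLine(q,cv2.DIST_HUBER,0,.001,.001).ravel()
    s=1 if v[0]<0 else -1
    print(n,np.degrees(np.arctan2(s*v[1],s*v[0])).round(2),v[2:])
E
```

```text
[(np.int64(286), 40), (np.int64(286), 60), (np.int64(287), 80), (np.int64(287), 100), (np.int64(288), 120), (np.int64(288), 140), (np.int64(289), 160)] [(np.int64(350), 40), (np.int64(349), 60), (np.int64(349), 80), (np.int64(349), 100), (np.int64(348), 120), (np.int64(348), 140), (np.int64(347), 160)] [(np.int64(328), 40), (np.int64(329), 60), (np.int64(328), 80), (np.int64(328), 100), (np.int64(328), 120), (np.int64(328), 140)]
left -172.81 [0.47185162 0.3112391 ]
right -172.52 [0.4675302  0.36953476]
baseInner -172.21 [0.4575504  0.34841296]
```

```bash
python3 -c "
from cell import arm
print(arm.hand_in())"
```

```text
the job is handed in; nothing more can be done
None
```

The rule was folded tip leaf first, then the pair home against the base leaf, and set down flat in the green tray. It was released still folded (leaf edges parallel to within 0.6°), the block, offcut and tin look undisturbed and the tool tray was never approached, and the job was handed in at about 19 s.

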